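# Clamp a mortar cube in the bench gauge with its edge thumbwheel

## Robot

A 6-joint arm with a two-finger parallel gripper is mounted at the origin on the work surface. World frame = base frame: x ahead of the robot, y to its left, z up, the work surface at z = 0. Lengths are in mm, angles in rad, forces in N, time in s.
With the tool pointing down it reaches from about 400 to 925 mm from the base axis. Payload 12.5 kg.
Tool frame: the origin (TCP) lies where the fingers leave the gripper's body, on its centre line; the fingertips stand 78 mm ahead of it and the grasp point (between the pads) lies 59 mm ahead of it (env.nose_length is the distance from the TCP to the fingertips, in mm); z points along the fingers, y is the line along which they close (so a half turn about z gives the same grasp; the last joint's range is limited). The gripper opens to 95 mm and grips with 3 to 60 N. Pads are 20 mm wide; open, the fingers measure 119 mm over their backs; the gripper's body (75 mm by 180 mm) begins 59 mm behind the grasp point.
Start: joints at [1.073, 0.491, 1.559, -0, 1.092, -0.106], TCP at [238.64, 577.658, 292.261] pointing down, gripper open.
Joint ranges: [-3.1, 3.1], [-0.84, 2.19], [0.05, 2.79], [-1.13, 4.28], [0.06, 2.93], [-2.69, 2.69]. Speed limits (rad/s): [2.22, 2.22, 2.79, 3.14, 3.14, 3.14].

## Interface

Orientations are given as [roll, pitch, yaw] about the fixed x, y, z axes, in that order (R = Rz(yaw) Ry(pitch) Rx(roll)).
In Python, from cell import env gives the robot as it stands. The module is installed in compiled form; this text tells all that it offers.
- The arm moves only by the tool send_rows, never from a script. Its argument "series" is text: rows parted by semicolons, each of 6 numbers parted by spaces: the shift along the tool's x, y, z as a fraction of full scale, then the turn, a rotation vector about the tool's x, y, z as a fraction of full scale. A call has 1 to 5 rows; each row shifts and turns the commanded pose from where the row before left it, along the tool's axes as they then stand; what a row does not reach is not made up. Full scale, the value 1, is 60 mm for a shift and 10 degrees for a turn. A row lasts 1/8 s, in which the tool goes at most 62.5 mm and 10.7 degrees, less where a joint would pass 70% of its speed; a pose out of reach is approached as far as the arm can. A call with a number of a shift or a turn outside -1 to 1 is refused whole. A call with a gripper value outside its range is refused whole. "fingers" is the opening, from 0 (shut) to 1 (fully open), set as the call begins (left out, the last holds). The fingers move at their own pace and stop on an object; the grip force is fixed at half the most. Time passes only in rows, so rows that do not move let the fingers close. It gives the time, the measured TCP pose, the force, the opening and the grip force at its end, in the units of the state.
- env.state(): the state, without advancing time (a new reading comes with each control period).
- env.read_camera(name): name is "scene" or "top" or "wrist"; returns a dict with "color" (420x560x3 uint8, red, green, blue), "z_map" (420x560 float32, mm along the optical axis (not along the pixel's ray), 0 where there is no reading), "fovy" (degrees; the focal length in pixels is half the picture's height over the tangent of half this angle, whatever the lens; pixels are square), "cx", "cy" (the principal point, pixels), "R" (3x3) and "t" (3): a world point X has camera coordinates R X + t. Camera axes: x right, y down, z forward; pixel columns grow to the right and rows downward; lengths in mm; the calibration is good to about 2 mm. A picture is of the moment at which its call begins.
- env.job_done(): hands the job in; it is judged then, once.
The state is a dict: "t": time; "joints": joint angles; "qvel": joint speeds; "tau": joint torques, N m; "eef_pos": TCP position; "tcp_rot": TCP orientation; "ft_force": force on the tool from outside, world axes, zero at the start; "moment": the same for the moment, N m; "opening": opening from 0.0 (shut) to 1.0 (fully open); "grip_force": force on a finger pad.
Only numpy, scipy, OpenCV 4.12 (cv2) and the standard library are available. Lean on these libraries where they do the work, as an engineer would, in place of code of your own. Each camera call takes 0.05 s, during which the arm holds its last target. There are 200 camera calls.

## Task

Stand the small 50 mm mortar cube squarely on the bed of the gauge, midway across its width and between the anvil and the jaw, and let go of it. Then, with a fingertip on the edge thumbwheel that shows through the slot in the housing's top, gently roll the wheel towards the anvil until the jaw has pushed the cube up against the anvil and holds it there snugly, and take the hand away. Move the jaw only by the wheel, do not lean hard on the wheel or overtighten the jaw, and leave the other things where they are.

Things in the scene. Friction and masses are not known exactly. Their poses are not given: they have to be found in the camera images.
- cube: The small mortar test cube, grey, 50 x 50 x 50 mm, 0.19 to 0.38 kg; stands on the 3 mm thick yellow rubber mat (the underside starts at z = 0.003), one of three grey specimens in changing places. Origin at the centre of its underside, z up, x and y along its sides.
- cube_mid (a point): Centre of the small cube, 25 mm above its underside.
- gauge: The fixed bench gauge on the table. Steel bed 100 mm (its x) by 270 mm (its y), 30 mm high; origin at the centre of its underside, z up. On the bed, from -y to +y: the anvil, the gap for the cube, the jaw, and a blue control housing (92 x 92 mm, top panel 60 mm above the table, centred at y = +85 mm) with slot and thumbwheel.
- bed (a point): Point on the top face of the bed (30 mm above the table) on its centre line, near the middle of the gap; axes as the gauge's. The gap is clear to the bed's edges in x, so that fingers can straddle the cube along the gauge's x.
- anvil: Steel anvil, 60 mm (x) by 20 mm (y) by 36 mm high, fixed on the bed for the run; origin at the foot of its face that looks to the gauge's +y, on the centre line.
- anvil_face (a point): Centre of the anvil's working face (it looks to the gauge's +y), 18 mm above the bed; axes as the gauge's.
- jaw_face (a point): Centre of the jaw's working face (it looks to the gauge's -y), 18 mm above the bed; axes as the gauge's. The jaw is a steel block 60 mm (x) by 20 mm (y), 34 mm high, with a short rod behind it. The gap between the faces starts at 62 to 72 mm.
- jaw (a joint): Travel of the jaw towards the anvil, m: 0 at the start (open), at most 0.050; 15 mm per radian of the wheel. Once the cube meets the anvil each further newton along the wheel's rim adds up to 2 N at the jaw; over 20 N there is overtight. When the wheel is let go, friction holds the jaw and a clamping force of up to about 4 N; 1 N must remain.
- wheel (a joint): Turn of the thumbwheel, rad: 0 at the start, at most 3.4; grows as its top moves to the gauge's -y (to the anvil), which closes the jaw. Its axle is rigid. It turns by the friction of the fingertip (coefficient about 0.7 to 1.2): about 2 N along the rim turns it freely, 1 or 2 N more pushes the cube. Pressing with 5 to 10 N is right; over 20 N is leaning on it.
- panel_slot (a point): Centre of the slot in the housing's top panel, on the panel's upper face (60 mm above the table); axes as the gauge's. Slot 18 mm (x) by 50 mm (y). In it runs the black ribbed thumbwheel, 60 mm diameter, 12 mm wide, axis along the gauge's x, centred under this point. Its rim stands 6 to 10 mm proud of the panel, different in every run and not measured: find it by touch.
- big_cube: Bystander: larger grey concrete cube, 70 mm a side, on the mat; origin at its underside's centre.
- core: Bystander: upright grey concrete cylinder, 54 mm diameter, 95 mm high, on the mat.
- caliper: Bystander: steel caliper, 200 mm long, 8 mm high, lying right of the gauge.
- flask: Bystander: conical glass flask, 88 mm diameter, 134 mm high, beyond the gauge.
- weight: Bystander: brass weight, 44 mm diameter, 62 mm high, right of the gauge.
- mould: Bystander: empty steel cube mould, 90 x 90 x 60 mm, beyond the gauge.
Things that resemble listed ones, but are neither listed nor needed, are in the scene too. What is shaped like the cube but green or purple is not meant.

How it is judged (in metres and radians):
On the way, in this order (a step that is already met when the one before it is completed fails the run):
1. the small cube stands on the bed between anvil and jaw, released (x of cube_mid in the frame of bed between -0.015 and 0.015 m and z of cube in the frame of bed between -0.003 and 0.003 m and angle between cube's own z axis and vertical below 0.06 rad and y of cube_mid in the frame of anvil_face above 0.02 m and y of cube_mid in the frame of jaw_face below -0.02 m and contact force between the fingers and cube below 0.1 N), for 0.2 s.
2. the jaw holds the cube against the anvil (all of step 1 and contact force between each of jaw, anvil and cube above 1 N), for 0.2 s.
At the end, for the whole second after the job is handed in: The small cube stands flat and still on the bed, released, within 15 mm of its centre line, its centre 20 to 27.5 mm from both the anvil's and the jaw's face (cube tilt under 0.06 rad), held with at least 1 N by each, the jaw under 20 N (all of step 2 and y of cube_mid in the frame of anvil_face below 0.0275 m and y of cube_mid in the frame of jaw_face above -0.0275 m and contact force between jaw and cube below 20 N and linear speed of cube below 0.01 m/s); the robot touches nothing.
It fails at once if the fingers press the thumbwheel with more than 20 N (contact force between the fingers and wheel above 20 N).
It fails at once if the jaw presses the cube with more than 20 N (contact force between jaw and cube above 20 N).
It fails at once if the fingers push the jaw itself (over 3 N) (contact force between the fingers and jaw above 3 N).
It fails at once if a bystander is moved by more than 20 mm (distance of any of big_cube, core, caliper, flask, weight, mould from where it was at the start of the episode above 0.02 m).
It also fails if it takes over 70 s, if anything falls off the work surface, if the arm or the gripper's body presses on something with over 40 N, if the wrist force passes 120 N, or if a joint passes its speed limit or range.

## Working session

There is one attempt and no reset: what is moved stays moved. The work goes in short steps, Python scripts to look and compute and a tool call to move; the robot and the scene stay as the last step left them, time stands still between calls to the robot, and variables do not carry over. Pictures are saved under pics/ and viewed, at most 10 in all, crops included, and the job is handed in when it is done.

Besides the shell and the picture viewer there is one more tool, called after "Request:" by a JSON object that holds its "op" and its "data", one argument or row to a line. send_rows: Moves the arm, as the interface text tells. Shift numbers are shares of 60 mm and turn numbers shares of 10 degrees, none past 1 either way. Its arguments: {"type":"object","properties":{"series":{"type":"string"},"fingers":{"type":"number"}},"required":["series"]}

```bash
mkdir -p pics
cat > h.py <<'E'
import numpy as np, cv2
from cell import env
def K(c):
    f=c["color"].shape[0]/2/np.tan(np.radians(c["fovy"]/2)); return f,c["cx"],c["cy"]
def cloud(c):
    f,cx,cy=K(c); z=c["z_map"].astype(float); v,u=np.mgrid[:z.shape[0],:z.shape[1]]
    P=np.stack([(u-cx)/f*z,(v-cy)/f*z,z],-1)
    return (P-c["t"])@c["R"]   # R^T(P-t)
def proj(c,X):
    f,cx,cy=K(c); p=np.atleast_2d(X)@np.array(c["R"]).T+c["t"]; return p[:,:2]/p[:,2:]*f+[cx,cy]
def save(c,n): cv2.imwrite("pics/"+n,cv2.cvtColor(c["color"],cv2.COLOR_RGB2BGR))
E
python3 - <<'E'
from h import *
import pickle
d={n:env.read_camera(n) for n in("scene","top","wrist")}
pickle.dump(d,open("d0.pkl","wb"))
for n in d: print(n,d[n]["fovy"],d[n]["cx"],d[n]["cy"],(d[n]["z_map"]>0).mean(), -np.array(d[n]["R"]).T@d[n]["t"])
save(d["top"],"top0.png")
save(d["scene"],"scene0.png")
print(env.state())
E
```

```text
scene 54.40295216730126 270.40332808558406 207.78603572528255 0.9959396258503401 [1068.84370817 -346.44174885  940.72051951]
top 53.96490385783801 274.7815112217905 214.45883979072073 0.9957993197278912 [ 460.41279983   35.66141015 1152.1491562 ]
wrist 68.42959097759281 276.057466487725 214.86995409553455 0.9960331632653061 [163.69807054 607.34323706 384.7999245 ]
{'t': 0.15, 'joints': array([ 1.07337702e+00,  4.91424363e-01,  1.55931419e+00,  2.96547723e-05,
        1.09172906e+00, -1.05604395e-01]), 'qvel': array([-0.00012711, -0.00081842, -0.00254409,  0.00091197, -0.00171161,
       -0.00054241]), 'tau': array([ 1.96479625e-03, -6.12900853e+01, -2.58281028e+01,  6.92970422e-02,
        4.73568658e-02, -4.03106515e-05]), 'eef_pos': array([238.58622054, 577.54043129, 291.79230513]), 'tcp_rot': array([-3.14072534e+00, -1.18385720e-04,  2.74976401e+00]), 'ft_force': array([-0.69884184,  0.62244059,  0.14845031]), 'moment': array([-0.01339767, -0.01241408, -0.02080019]), 'grip_force': 0.0, 'opening': 0.9975973799924706}
```

View pics/top0.png

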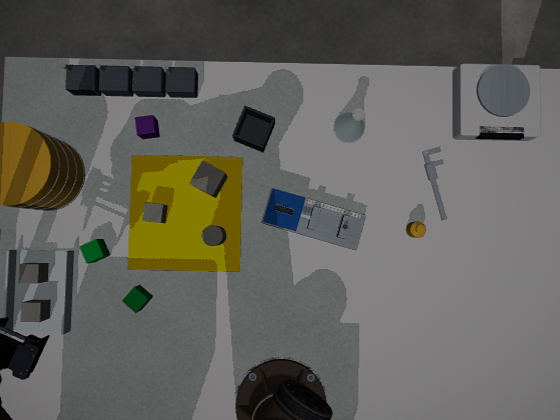

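View pics/scene0.png

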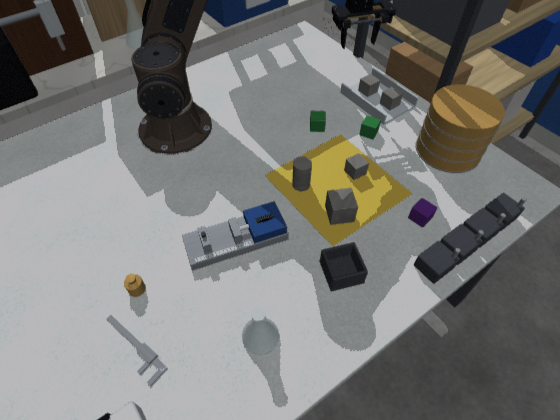

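The top view shows the small cube on the mat at (155,212), the core at (213,235) and the big cube at (208,178). The gauge is at (315,218), with the blue housing at its left end and the anvil at the right. The scene view agrees, so next I'll measure using both depth maps.

Run:
```python
from h import *
import pickle
d=pickle.load(open("d0.pkl","rb"))
W=cloud(d["top"]); S=cloud(d["scene"])
print("cube guess",W[212,155],"bigcube",W[178,205],"core",W[235,213],"house",W[215,275],"bed",W[236,345])
c0=W[212,155]
def rect(P,c,r,z0,z1):
    m=(np.hypot(P[...,0]-c[0],P[...,1]-c[1])<r)&(P[...,2]>z0)&(P[...,2]<z1)
    q=P[m]; R=cv2.minAreaRect(q[:,:2].astype(np.float32)); return len(q),np.round(R[0],1),np.round(R[1],1),round(R[2],1),np.median(q[:,2]).round(1),q[:,:2].mean(0).round(1)
for n,P in(("top",W),("scene",S)):
    print(n,"cube",rect(P,c0,50,46,62))
    c=P.reshape(-1,3)
    col=d[n]["color"].astype(int)
    blue=(col[...,2]>col[...,0]+60)&(P[...,2]>50)&(P[...,2]<64)&(np.hypot(P[...,0]-W[215,275][0],P[...,1]-W[215,275][1])<90)
    q=P[blue]; print(n,"panel",len(q),cv2.minAreaRect(q[:,:2].astype(np.float32)),np.median(q[:,2]))
    b=W[236,345]; 
    m=(np.hypot(P[...,0]-b[0],P[...,1]-b[1])<220)&(P[...,2]>22)&(P[...,2]<80)&(np.abs(P[...,1]-W[218,315][1])<150)&(np.abs(P[...,0]-W[218,315][0])<110)
    q=P[m]; print(n,"gauge",len(q),cv2.minAreaRect(q[:,:2].astype(np.float32)))
c=d["top"]["color"]; 
cv2.imwrite("pics/g0.png",cv2.resize(cv2.cvtColor(c[175:260,250:380],cv2.COLOR_RGB2BGR),None,fx=6,fy=6,interpolation=cv2.INTER_CUBIC))
```

```text
cube guess [516.43817374 342.16531657  56.2911484 ] bigcube [607.40695829 209.51891138  72.75277121] core [458.31478918 180.91969425 100.73235416] house [514.01938501  23.80020375  60.95003212] bed [ 461.72405134 -161.12909865   68.30075254]
top cube (363, array([516.4, 350.2]), array([50.7, 49.5]), 83.3, np.float64(53.8), array([516.3, 349.3]))
top panel 830 ((529.9046630859375, -0.28162384033203125), (88.97232055664062, 91.89693450927734), 74.35162353515625) 61.083631695649146
top gauge 3520 ((507.348388671875, -83.10592651367188), (265.28497314453125, 100.45117950439453), 74.88175201416016)
scene cube (232, array([518.3, 350.1]), array([51.7, 52. ]), 80.1, np.float64(52.9), array([519.2, 348.3]))
scene panel 600 ((531.345947265625, -1.0902519226074219), (87.25373077392578, 93.72859191894531), 75.56336212158203) 60.03365950028546
scene gauge 3402 ((508.3257141113281, -83.0184326171875), (264.13006591796875, 103.84941101074219), 74.68826293945312)
```

View pics/g0.png

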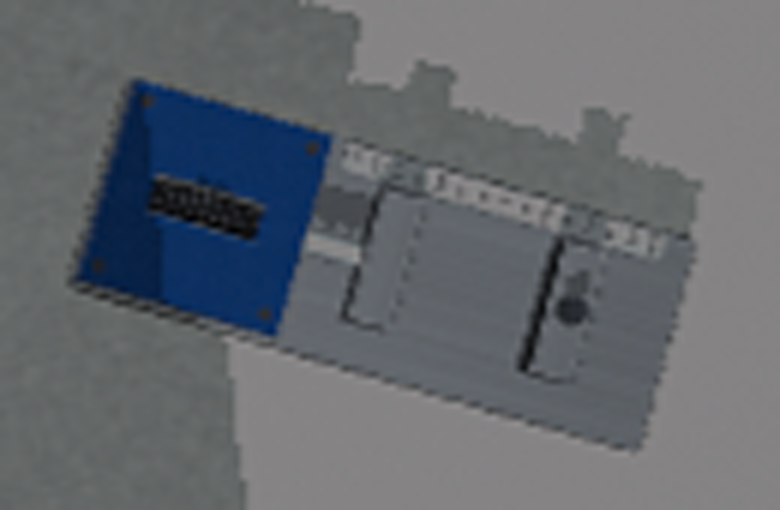

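The close-up shows the housing slot at about (205,207), the jaw block at (385,260) and the anvil at (565,310), so gauge yaw is about -15°. I'll turn the tool first while reading the face positions from depth.

Request:
{"op": "send_rows", "data": {
  "series": "0 0 0 0 0 1;0 0 0 0 0 1;0 0 0 0 0 1;0 0 0 0 0 1;0 0 0 0 0 1",
  "fingers": 1
}}

```text
t: 0.78
eef_pos: [238.6, 577.6, 292.0]
tcp_rot: [-3.141, 0.0, 1.871]
ft_force: [0.0, 0.4, 0.4]
opening: 0.995
grip_force: 0.0
```

Request:
{"op": "send_rows", "data": {
  "series": "0 0 0 0 0 1;0 0 0 0 0 1;0 0 0 0 0 0.4;0 0 0 0 0 0"
}}

```text
t: 1.27
eef_pos: [238.6, 577.6, 292.0]
tcp_rot: [-3.141, 0.0, 1.459]
ft_force: [1.3, -0.3, 0.8]
opening: 0.998
grip_force: 0.0
```

```bash
cat >> h.py <<'E'
from scipy.spatial.transform import Rotation as Ro
def go(x,y,z,yawdeg):
    """print shift in tool axes (units 60 mm) and the turn (units 10deg) to TCP target pointing down"""
    s=env.state(); R=Ro.from_euler("xyz",s["tcp_rot"])
    d=R.inv().apply(np.array([x,y,z])-s["eef_pos"])/60
    T=Ro.from_euler("xyz",[np.pi,0,np.radians(yawdeg)])
    r=(R.inv()*T).as_rotvec(degrees=True)/10
    print("t",round(s["t"],2),"pos",s["eef_pos"].round(1),"rpy",np.degrees(s["tcp_rot"]).round(2),"F",s["ft_force"].round(2),"op",round(s["opening"],3),"| shift",d.round(3),"turn",r.round(3))
GY=np.array([.2622,.965]); GX=np.array([.965,-.2622]); G0=np.array([508.,-83.])
def togauge(P): return np.stack([(P[...,:2]-G0)@GX,(P[...,:2]-G0)@GY,P[...,2]],-1)
E
python3 - <<'E'
from h import *
import pickle
d=pickle.load(open("d0.pkl","rb"))
for n in("top","scene"):
    g=togauge(cloud(d[n])); m=(abs(g[...,0])<25)&(abs(g[...,1])<140)&(g[...,2]>24)
    q=g[m]; b=np.arange(-140,140,4)
    print(n,[(int(k),round(float(np.median(q[(q[:,1]>=k)&(q[:,1]<k+4),2])),0)) for k in b if ((q[:,1]>=k)&(q[:,1]<k+4)).any()])
go(517,350,250,83)
E
```

```text
top [(-136, 29.0), (-132, 31.0), (-128, 31.0), (-124, 31.0), (-120, 32.0), (-116, 31.0), (-112, 32.0), (-108, 32.0), (-104, 32.0), (-100, 32.0), (-96, 32.0), (-92, 65.0), (-88, 67.0), (-84, 68.0), (-80, 69.0), (-76, 67.0), (-72, 57.0), (-68, 30.0), (-64, 32.0), (-60, 32.0), (-56, 31.0), (-52, 31.0), (-48, 31.0), (-44, 31.0), (-40, 31.0), (-36, 31.0), (-32, 32.0), (-28, 31.0), (-24, 31.0), (-20, 31.0), (-16, 31.0), (-12, 31.0), (-8, 67.0), (-4, 66.0), (0, 66.0), (4, 66.0), (8, 66.0), (12, 56.0), (16, 32.0), (20, 33.0), (24, 32.0), (28, 33.0), (32, 33.0), (36, 32.0), (40, 61.0), (44, 61.0), (48, 61.0), (52, 61.0), (56, 62.0), (60, 61.0), (64, 60.0), (68, 62.0), (72, 62.0), (76, 63.0), (80, 61.0), (84, 62.0), (88, 61.0), (92, 62.0), (96, 61.0), (100, 61.0), (104, 61.0), (108, 59.0), (112, 62.0), (116, 60.0), (120, 61.0), (124, 61.0), (128, 61.0), (132, 34.0), (136, 30.0)]
scene [(-136, 27.0), (-132, 30.0), (-128, 31.0), (-124, 30.0), (-120, 29.0), (-116, 30.0), (-112, 30.0), (-108, 30.0), (-104, 31.0), (-100, 30.0), (-96, 30.0), (-92, 31.0), (-88, 66.0), (-84, 67.0), (-80, 68.0), (-76, 68.0), (-72, 66.0), (-68, 30.0), (-64, 29.0), (-60, 29.0), (-56, 30.0), (-52, 30.0), (-48, 30.0), (-44, 30.0), (-40, 31.0), (-36, 31.0), (-32, 31.0), (-28, 30.0), (-24, 31.0), (-20, 30.0), (-16, 30.0), (-12, 30.0), (-8, 41.0), (-4, 65.0), (0, 65.0), (4, 65.0), (8, 64.0), (12, 65.0), (16, 51.0), (20, 31.0), (24, 30.0), (28, 31.0), (32, 31.0), (36, 31.0), (40, 52.0), (44, 60.0), (48, 61.0), (52, 60.0), (56, 60.0), (60, 61.0), (64, 59.0), (68, 60.0), (72, 61.0), (76, 61.0), (80, 61.0), (84, 61.0), (88, 61.0), (92, 61.0), (96, 61.0), (100, 61.0), (104, 60.0), (108, 60.0), (112, 60.0), (116, 60.0), (120, 60.0), (124, 60.0), (128, 60.0), (132, 60.0)]
t 1.27 pos [238.6 577.6 292. ] rpy [-1.7999e+02  2.0000e-02  8.3590e+01] F [ 1.25 -0.28  0.83] op 0.998 | shift [-3.251  5.034  0.701] turn [-0.001  0.002  0.059]
```

Request:
{"op": "send_rows", "data": {
  "series": "-0.54 0.83 0 0 0 0;-0.54 0.84 0 0 0 0;-0.54 0.84 0.1 0 0 0;-0.54 0.84 0.1 0 0 0;-0.54 0.84 0.2 0 0 0"
}}

```text
t: 1.9
eef_pos: [471.7, 387.1, 268.4]
tcp_rot: [3.141, -0.001, 1.46]
ft_force: [0.5, 1.3, -0.8]
opening: 1.0
grip_force: 0.0
```

Request:
{"op": "send_rows", "data": {
  "series": "-0.54 0.84 0.2 0 0 0.06;0 0 0 0 0 0;0 0 0 0 0 0"
}}

```text
t: 2.28
eef_pos: [516.5, 350.7, 256.2]
tcp_rot: [-3.141, -0.0, 1.448]
ft_force: [-0.4, 0.2, -0.5]
opening: 1.003
grip_force: 0.0
```

Run:
```python
from h import *
c=env.read_camera("wrist"); save(c,"w1.png"); P=cloud(c)
m=(P[...,2]>46)&(P[...,2]<60)&(np.hypot(P[...,0]-517,P[...,1]-350)<50)
q=P[m]; print(len(q),cv2.minAreaRect(q[:,:2].astype(np.float32)),np.median(q[:,2]))
go(517,350,87,83)
```

```text
2472 ((516.6736450195312, 351.291015625), (49.924766540527344, 50.02560806274414), 84.55361938476562) 53.39692930510154
t 2.33 pos [516.1 351.2 256.4] rpy [-1.800e+02 -1.000e-02  8.304e+01] F [ 0.83 -0.2  -0.62] op 0.999 | shift [-0.019  0.018  2.824] turn [-0.    -0.001  0.004]
```

View pics/w1.png

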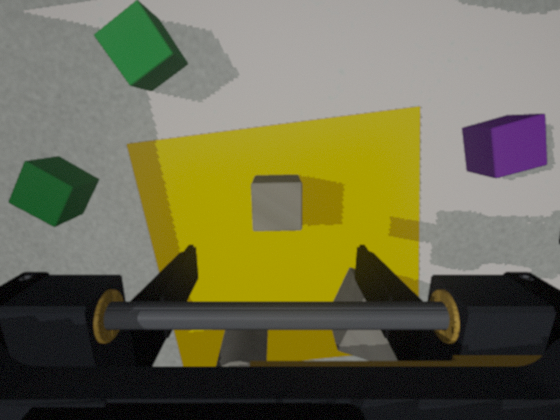

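The wrist view shows the cube at (277,203), between the fingers and square to them within 1.5°. I'll go down and grasp it.

Request:
{"op": "send_rows", "data": {
  "series": "0 0 0.8 0 0 -0.15;0 0 0.8 0 0 0;0 0 0.7 0 0 0;0 0 0.47 0 0 0;0 0 0 0 0 0"
}}

```text
t: 2.95
eef_pos: [515.2, 351.4, 88.8]
tcp_rot: [-3.139, 0.002, 1.476]
ft_force: [-0.8, -0.6, 0.8]
opening: 1.003
grip_force: 0.0
```

Request:
{"op": "send_rows", "data": {
  "series": "0 0 0 0 0 0;0 0 0 0 0 0;0 0 0 0 0 0;0 0 0 0 0 0;0 0 0 0 0 0",
  "fingers": 0.3
}}

```text
t: 3.58
eef_pos: [516.8, 350.6, 90.2]
tcp_rot: [3.141, -0.0, 1.474]
ft_force: [0.6, -0.6, -0.0]
opening: 0.53
grip_force: 0.0
```

Run:
```python
from h import *
go(516,351,220,84.5)
```

```text
t 3.58 pos [516.8 350.6  90.2] rpy [ 1.7999e+02 -1.0000e-02  8.4450e+01] F [ 0.62 -0.61 -0.  ] op 0.53 | shift [ 0.006 -0.013 -2.163] turn [ 0.001 -0.001 -0.005]
```

Request:
{"op": "send_rows", "data": {
  "series": "0 0 0 0 0 0;0 0 0 0 0 0;0 0 0 0 0 0;0 0 -0.3 0 0 0;0 0 -0.6 0 0 0",
  "fingers": 0.3
}}

```text
t: 4.2
eef_pos: [516.2, 350.3, 144.1]
tcp_rot: [-3.139, 0.002, 1.474]
ft_force: [1.4, 0.2, -1.2]
opening: 0.531
grip_force: 30.0
```

Request:
{"op": "send_rows", "data": {
  "series": "0 0 -0.7 0 0 0;0 0 -0.7 0 0 0;0 0 -0.3 0 0 0.4;0 0 0 0 0 0.55;0 0 0 0 0 0"
}}

```text
t: 4.82
eef_pos: [516.4, 350.5, 246.9]
tcp_rot: [3.141, -0.0, 1.309]
ft_force: [-0.6, 0.2, -3.6]
opening: 0.525
grip_force: 30.0
```

Run:
```python
from h import *
b=G0+GY*-38; print(b)
go(b[0],b[1],246,74.8)
```

```text
[ 498.0364 -119.67  ]
t 4.83 pos [516.4 350.5 246.9] rpy [ 1.7998e+02 -3.0000e-02  7.4990e+01] F [-0.63  0.22 -3.58] op 0.525 | shift [-7.649  1.733  0.012] turn [ 0.002 -0.003  0.019]
```

Request:
{"op": "send_rows", "data": {
  "series": "-0.7 0.17 0 0 0 0.02;-0.9 0.2 0 0 0 0;-0.9 0.2 0 0 0 0;-0.9 0.2 0 0 0 0;-0.9 0.2 0 0 0 0"
}}

```text
t: 5.45
eef_pos: [504.7, 84.7, 246.2]
tcp_rot: [-3.141, -0.0, 1.307]
ft_force: [1.1, -0.3, -2.4]
opening: 0.522
grip_force: 30.0
```

Request:
{"op": "send_rows", "data": {
  "series": "-0.9 0.2 0 0 0 0;-0.9 0.2 0 0 0 0;-0.9 0.2 0 0 0 0;-0.63 0.15 0 0 0 0;0 0 0 0 0 0"
}}

```text
t: 6.08
eef_pos: [495.8, -120.5, 246.0]
tcp_rot: [-3.141, 0.0, 1.304]
ft_force: [-0.2, -0.1, -2.8]
opening: 0.52
grip_force: 30.0
```

Run:
```python
from h import *
b=G0+GY*-38
go(b[0],b[1],246,74.8)
c=env.read_camera("wrist"); save(c,"w2.png"); P=cloud(c); g=togauge(P)
for x0,x1 in((-28,-12),(12,28)):
  q=g[(g[...,0]>x0)&(g[...,0]<x1)&(g[...,2]>24)&(g[...,2]<90)&(abs(g[...,1])<140)]
  print([(int(k),len(s),round(float(np.median(s[:,2])))) for k in range(-80,60,2) for s in [q[(q[:,1]>=k)&(q[:,1]<k+2)]] if len(s)])
col=c["color"].astype(int)
q=P[(col[...,2]>col[...,0]+60)&(P[...,2]>50)&(P[...,2]<64)]
print(len(q),cv2.minAreaRect(q[:,:2].astype(np.float32)))
```

```text
t 6.08 pos [ 495.8 -120.5  246. ] rpy [-179.99    0.     74.69] F [-0.15 -0.08 -2.77] op 0.52 | shift [0.023 0.033 0.   ] turn [-0.001  0.    -0.011]
[(-56, 1, 29), (-54, 31, 30), (-52, 31, 30), (-50, 30, 30), (-48, 25, 30), (-46, 26, 31), (-44, 30, 31), (-42, 27, 30), (-40, 29, 31), (-38, 30, 31), (-36, 29, 30), (-34, 29, 30), (-32, 30, 31), (-30, 29, 30), (-28, 23, 30), (-26, 26, 31), (-24, 30, 31), (-22, 29, 31), (-20, 31, 30), (-18, 31, 31), (-16, 32, 31), (-14, 32, 31), (-12, 16, 30), (-6, 30, 65), (-4, 41, 65), (-2, 37, 65), (0, 36, 65), (2, 50, 65), (4, 39, 65), (6, 36, 65), (8, 44, 65), (10, 47, 65), (12, 38, 65), (14, 93, 46), (16, 41, 31), (18, 34, 31), (20, 34, 31), (22, 34, 30), (24, 34, 30), (26, 34, 31), (28, 34, 30), (30, 33, 30), (32, 49, 31), (34, 35, 30), (36, 34, 30), (38, 34, 30), (40, 38, 31), (42, 51, 61), (44, 36, 60), (46, 54, 60), (48, 36, 60), (50, 53, 61), (52, 36, 60), (54, 53, 61), (56, 38, 60), (58, 56, 60)]
[(-56, 1, 28), (-54, 28, 30), (-52, 31, 31), (-50, 28, 30), (-48, 27, 30), (-46, 24, 30), (-44, 25, 30), (-42, 28, 30), (-40, 30, 31), (-38, 30, 31), (-36, 30, 30), (-34, 29, 30), (-32, 28, 31), (-30, 31, 30), (-28, 28, 30), (-26, 31, 30), (-24, 28, 31), (-22, 28, 31), (-20, 31, 31), (-18, 32, 30), (-16, 32, 30), (-14, 31, 30), (-12, 16, 30), (-6, 36, 65), (-4, 33, 65), (-2, 36, 65), (0, 39, 65), (2, 51, 65), (4, 36, 65), (6, 36, 65), (8, 42, 65), (10, 47, 65), (12, 36, 65), (14, 99, 48), (16, 38, 31), (18, 34, 30), (20, 34, 30), (22, 34, 30), (24, 34, 31), (26, 34, 31), (28, 33, 30), (30, 32, 30), (32, 48, 30), (34, 32, 30), (36, 32, 30), (38, 32, 31), (40, 50, 31), (42, 38, 60), (44, 38, 61), (46, 56, 60), (48, 38, 60), (50, 57, 61), (52, 37, 60), (54, 57, 60), (56, 36, 61), (58, 56, 60)]
11389 ((530.0269165039062, 1.622039794921875), (91.13278198242188, 90.11370849609375), 74.8663558959961)
```

View pics/w2.png

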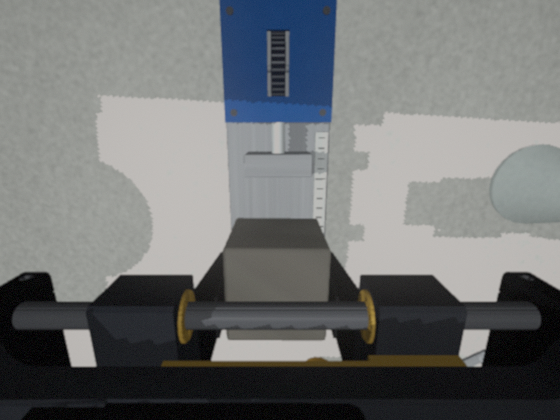

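The wrist view shows the held cube square to the gauge, the jaw at (278,162) and the slot at (278,63). I'll lower it, with a small correction.

Request:
{"op": "send_rows", "data": {
  "series": "0.02 0.03 0.5 0 0 -0.01;0 0 0.7 0 0 0;0 0 0.6 0 0 0;0 0 0.25 0 0 0;0 0 0 0 0 0"
}}

```text
t: 6.75
eef_pos: [498.1, -116.9, 122.8]
tcp_rot: [-3.14, -0.0, 1.308]
ft_force: [-0.8, -0.0, -1.8]
opening: 0.527
grip_force: 30.0
```

Request:
{"op": "send_rows", "data": {
  "series": "0 0 0.04 0 0 0;0 0 0.03 0 0 0;0 0 0.02 0 0 0;0 0 0 0 0 0"
}}

```text
t: 7.25
eef_pos: [498.1, -117.6, 117.8]
tcp_rot: [3.141, -0.0, 1.306]
ft_force: [-0.4, -0.3, -2.7]
opening: 0.522
grip_force: 30.0
```

Run:
```python
from h import *
b=G0+GY*-38
go(b[0],b[1],117.2,74.8)
```

```text
t 7.25 pos [ 498.1 -117.6  117.8] rpy [179.98  -0.    74.85] F [-0.42 -0.27 -2.69] op 0.522 | shift [-0.034  0.008  0.011] turn [ 0.002 -0.     0.005]
```

Request:
{"op": "send_rows", "data": {
  "series": "-0.03 0 0 0 0 0;0 0 0.01 0 0 0;0 0 0.01 0 0 0;0 0 0 0 0 0"
}}

```text
t: 7.75
eef_pos: [497.6, -119.4, 117.2]
tcp_rot: [3.141, 0.0, 1.306]
ft_force: [-2.6, -0.4, 9.6]
opening: 0.524
grip_force: 30.0
```

Run:
```python
from h import *
b=G0+GY*-38
go(b[0],b[1],117.2,74.8)
```

```text
t 7.75 pos [ 497.6 -119.4  117.2] rpy [1.7997e+02 1.0000e-02 7.4850e+01] F [-2.63 -0.45  9.64] op 0.524 | shift [-0.002  0.008 -0.   ] turn [0.003 0.001 0.005]
```

It's touching the bed, so I'll release it and go up.

Request:
{"op": "send_rows", "data": {
  "series": "0 0 0 0 0 0;0 0 0 0 0 0;0 0 0 0 0 0;0 0 0 0 0 0;0 0 0 0 0 0",
  "fingers": 1
}}

```text
t: 8.38
eef_pos: [497.6, -119.3, 116.4]
tcp_rot: [-3.141, -0.0, 1.306]
ft_force: [-0.6, -0.3, 0.3]
opening: 0.974
grip_force: 0.0
```

Request:
{"op": "send_rows", "data": {
  "series": "0 0 -0.2 0 0 0;0 0 -0.6 0 0 0;0 0 -0.8 0 0 0;0 0 -0.6 0 0 0;0 0 0 0 0 0"
}}

```text
t: 9.0
eef_pos: [498.1, -119.4, 251.5]
tcp_rot: [3.136, 0.0, 1.306]
ft_force: [0.6, -0.9, 0.0]
opening: 0.997
grip_force: 0.0
```

Request:
{"op": "send_rows", "data": {
  "series": "-0.4 0 0 0 0 0;-0.5 0 0 0 0 0;-0.4 0 0 0 0 0;0 0 0 0 0 0;0 0 0 0 0 0",
  "fingers": 0
}}

```text
t: 9.62
eef_pos: [477.1, -194.0, 248.0]
tcp_rot: [-3.141, -0.0, 1.306]
ft_force: [0.2, 0.6, -0.4]
opening: 0.53
grip_force: 0.0
```

Run:
```python
from h import *
c=env.read_camera("wrist"); save(c,"w3.png"); P=cloud(c); g=togauge(P)
m=(g[...,2]>72)&(g[...,2]<90)&(abs(g[...,0])<40)&(abs(g[...,1]+38)<40)
q=g[m]; print("cube",len(q),cv2.minAreaRect(q[:,:2].astype(np.float32)),np.median(q[:,2]))
m=(g[...,2]>50)&(g[...,2]<75)&(abs(g[...,0])<28)
q=g[m]; print([(int(k),len(s),round(float(np.median(s[:,2])))) for k in range(-100,60,2) for s in [q[(q[:,1]>=k)&(q[:,1]<k+2)]] if len(s)])
col=c["color"].astype(int)
m=(col.max(-1)<75)&(abs(g[...,0])<15)&(abs(g[...,1]-86)<35)&(g[...,2]>35); q=g[m]; print("slot dark",len(q),q.min(0),q.max(0),np.percentile(q,[2,50,98],axis=0))
go(530,0.5,170,74.8)
```

```text
cube 3942 ((-0.8472328186035156, -45.22016143798828), (65.31961059570312, 50.12523651123047), 89.48890686035156) 80.44848031042962
[(-90, 59, 66), (-88, 122, 67), (-86, 104, 66), (-84, 103, 66), (-82, 115, 67), (-80, 126, 67), (-78, 101, 67), (-76, 109, 67), (-74, 155, 66), (-72, 159, 67), (-70, 230, 65), (-6, 265, 63), (-4, 199, 65), (-2, 155, 65), (0, 181, 65), (2, 201, 65), (4, 159, 65), (6, 190, 65), (8, 198, 65), (10, 176, 65), (12, 178, 65), (14, 69, 64), (16, 24, 54), (18, 33, 54), (20, 34, 54), (22, 33, 54), (24, 38, 54), (26, 35, 53), (28, 38, 54), (30, 36, 53), (32, 34, 54), (34, 40, 54), (36, 35, 54), (38, 39, 54), (40, 321, 56), (42, 203, 61), (44, 206, 60), (46, 201, 61), (48, 200, 61), (50, 210, 60), (52, 206, 60), (54, 209, 61), (56, 154, 60)]Traceback (most recent call last):
  File "<stdin>", line 8, in <module>
    return umr_minimum(a, axis, None, out, keepdims, initial, where)
ValueError: zero-size array to reduction operation minimum which has no identity
```

View pics/w3.png

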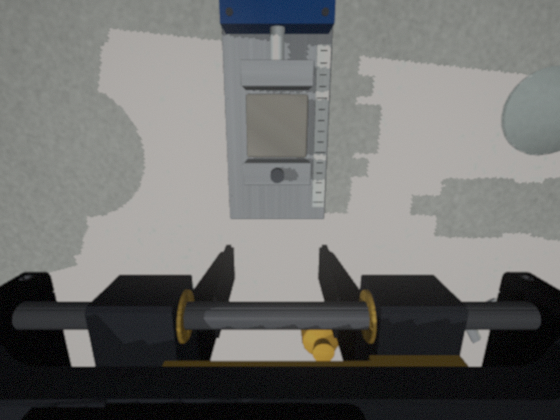

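The cube stands square between anvil (278,175) and jaw (277,72). Now I'll go towards the wheel and measure the slot on the way.

Request:
{"op": "send_rows", "data": {
  "series": "0.5 0 0 0 0 0;0.6 0 0 0 0 0;0.6 0 0 0 0 0;0 0 0 0 0 0;0 0 0 0 0 0",
  "fingers": 0
}}

```text
t: 10.3
eef_pos: [503.9, -95.8, 248.4]
tcp_rot: [-3.142, 0.0, 1.308]
ft_force: [-0.7, -0.3, 0.3]
opening: 0.014
grip_force: 0.0
```

Run:
```python
from h import *
c=env.read_camera("wrist"); P=cloud(c); g=togauge(P)
col=c["color"].astype(int)
blue=(col[...,2]>col[...,0]+40)
q=g[blue&(g[...,2]>50)&(g[...,2]<64)]; print("panel",cv2.minAreaRect(q[:,:2].astype(np.float32)))
m=~blue&(abs(g[...,0]+1)<14)&(abs(g[...,1]-87)<33); q=g[m]; print("slot",len(q),np.percentile(q,[1,10,50,90,99],axis=0).round(1))
w=g[m&(g[...,2]>62)]; print("wheel",len(w),w.mean(0),np.percentile(w,[2,98],axis=0))
v,u=np.nonzero(m); print(u.min(),u.max(),v.min(),v.max(),col[m].mean(0))
b=G0+GY*94-GX; go(b[0],b[1],160,74.8)
```

```text
panel ((-0.9580230712890625, 86.6773452758789), (91.26487731933594, 92.16661071777344), 0.19090120494365692)
slot 2287 [[-10.2  63.6  29.4]
 [ -8.1  65.6  30.8]
 [ -1.5  71.   66. ]
 [  5.1 104.9 341.4]
 [  8.9 114.1 341.4]]
wheel 1534 [ -1.20575297  74.23336766 233.19740864] [[ -6.56666347  65.59354186  62.50420314]
 [  5.04496132 102.0329459  341.43439574]]
0 559 1 419 [83.08439003 85.39527766 88.63707914]
t 10.35 pos [503.8 -96.2 248.4] rpy [-180.      0.     74.87] F [-0.13 -0.92 -0.03] op 0.005 | shift [ 1.797 -0.004  1.473] turn [-0.     0.     0.007]
```

Request:
{"op": "send_rows", "data": {
  "series": "0.6 0 0 0 0 0;0.8 0 0 0 0 0;0.4 0 0.3 0 0 0;0 0 0.6 0 0 0;0 0 0.6 0 0 0"
}}

```text
t: 10.98
eef_pos: [532.2, 7.7, 157.6]
tcp_rot: [3.141, -0.0, 1.306]
ft_force: [0.4, -0.3, -1.0]
opening: 0.004
grip_force: 0.0
```

Request:
{"op": "send_rows", "data": {
  "series": "0 0 0.05 0 0 0;0 0 0 0 0 0;0 0 0 0 0 0"
}}

```text
t: 11.35
eef_pos: [532.6, 7.8, 156.8]
tcp_rot: [3.139, -0.0, 1.306]
ft_force: [0.7, 0.1, -0.5]
opening: 0.004
grip_force: 0.0
```

```bash
cat >> h.py <<'E'
def st(n=8):
    import time
    s=env.state(); p=togauge(s["eef_pos"]); f=s["ft_force"]
    print("t",round(s["t"],2),"gauge pos",p.round(2),"F gx,gy,z",round(f[:2]@GX,2),round(f[:2]@GY,2),round(f[2],2))
E
python3 - <<'E'
from h import *
b=G0+GY*93.7-GX; go(b[0],b[1],150,74.8); st()
E
```

```text
t 11.35 pos [532.6   7.8 156.8] rpy [ 1.7988e+02 -2.0000e-02  7.4830e+01] F [ 0.68  0.11 -0.46] op 0.004 | shift [-0.007 -0.016  0.113] turn [ 0.012 -0.002  0.003]
t 11.35 gauge pos [-8.0000e-02  9.4090e+01  1.5676e+02] F gx,gy,z 0.62 0.28 -0.46
```

Request:
{"op": "send_rows", "data": {
  "series": "0 0 0.06 0 0 0;0 0 0.05 0 0 0;0 0 0 0 0 0;0 0 0 0 0 0"
}}

```text
t: 11.85
eef_pos: [532.1, 8.2, 148.8]
tcp_rot: [-3.142, -0.0, 1.306]
ft_force: [0.4, -0.3, -0.5]
opening: 0.006
grip_force: 0.0
```

Request:
{"op": "send_rows", "data": {
  "series": "0 0 0.015 0 0 0;0 0 0.015 0 0 0;0 0 0 0 0 0;0 0 0 0 0 0"
}}

```text
t: 12.35
eef_pos: [532.1, 8.1, 147.0]
tcp_rot: [3.142, -0.0, 1.306]
ft_force: [-0.2, -0.2, -0.4]
opening: 0.005
grip_force: 0.0
```

Request:
{"op": "send_rows", "data": {
  "series": "0 0 0.01 0 0 0;0 0 0 0 0 0;0 0 0 0 0 0"
}}

```text
t: 12.72
eef_pos: [532.1, 8.1, 146.4]
tcp_rot: [-3.142, -0.0, 1.306]
ft_force: [-0.3, 0.0, -0.1]
opening: 0.007
grip_force: 0.0
```

Request:
{"op": "send_rows", "data": {
  "series": "0 0 0.01 0 0 0;0 0 0 0 0 0;0 0 0 0 0 0"
}}

```text
t: 13.1
eef_pos: [532.1, 8.1, 145.8]
tcp_rot: [-3.142, -0.0, 1.306]
ft_force: [0.2, -0.0, -0.2]
opening: 0.004
grip_force: 0.0
```

Request:
{"op": "send_rows", "data": {
  "series": "0 0 0.01 0 0 0;0 0 0 0 0 0;0 0 0 0 0 0"
}}

```text
t: 13.48
eef_pos: [532.1, 8.1, 145.2]
tcp_rot: [3.142, -0.0, 1.306]
ft_force: [-0.3, -0.3, -0.6]
opening: 0.006
grip_force: 0.0
```

Request:
{"op": "send_rows", "data": {
  "series": "0 0 0.01 0 0 0;0 0 0 0 0 0;0 0 0 0 0 0"
}}

```text
t: 13.85
eef_pos: [532.1, 8.1, 144.6]
tcp_rot: [3.142, -0.0, 1.306]
ft_force: [-0.5, -0.3, -0.2]
opening: 0.001
grip_force: 0.0
```

Request:
{"op": "send_rows", "data": {
  "series": "0 0 0.01 0 0 0;0 0 0 0 0 0;0 0 0 0 0 0"
}}

```text
t: 14.22
eef_pos: [532.1, 8.1, 144.0]
tcp_rot: [3.142, -0.0, 1.306]
ft_force: [-0.3, -0.5, 0.4]
opening: 0.001
grip_force: 0.1
```

Request:
{"op": "send_rows", "data": {
  "series": "0 0 0.008 0 0 0;0 0 0 0 0 0;0 0 0 0 0 0"
}}

```text
t: 14.6
eef_pos: [532.1, 8.1, 143.9]
tcp_rot: [3.141, -0.0, 1.306]
ft_force: [-1.3, -0.5, 5.6]
opening: 0.005
grip_force: 2.6
```

Contact is at TCP z of about 144, pressing with 5.6 N. I'll roll gently towards the anvil.

Request:
{"op": "send_rows", "data": {
  "series": "-0.02 0 0 0 0 0;-0.02 0 0 0 0 0;0 0 0 0 0 0"
}}

```text
t: 14.98
eef_pos: [531.5, 5.9, 143.9]
tcp_rot: [3.141, -0.0, 1.306]
ft_force: [-1.0, 1.6, 5.4]
opening: -0.001
grip_force: 2.5
```

```bash
python3 -c "
from h import *
st()"
```

```text
t 14.97 gauge pos [ -0.61  91.99 143.9 ] F gx,gy,z -1.34 1.29 5.4
```

Request:
{"op": "send_rows", "data": {
  "series": "-0.04 0 0 0 0 0;-0.04 0 0 0 0 0;-0.04 0 0 0 0 0;0 0 0 0 0 0"
}}

```text
t: 15.48
eef_pos: [529.6, -1.2, 143.9]
tcp_rot: [3.141, -0.0, 1.306]
ft_force: [-0.8, 0.6, 5.5]
opening: 0.005
grip_force: 2.8
```

Request:
{"op": "send_rows", "data": {
  "series": "-0.04 0 0 0 0 0;-0.03 0 0 0 0 0;0 0 0 0 0 0"
}}

```text
t: 15.85
eef_pos: [528.5, -5.2, 143.9]
tcp_rot: [3.141, -0.0, 1.306]
ft_force: [-0.4, 1.2, 5.9]
opening: 0.002
grip_force: 2.8
```

```bash
cat >> h.py <<'E'
def jaw(name):
    g=togauge(cloud(env.read_camera(name)))
    m=(abs(abs(g[...,0])-26.5)<1.8)&(abs(g[...,1])<35)&(g[...,2]>57)&(g[...,2]<73)
    q=g[m]; y=np.sort(q[:,1]); print(name,"jaw top y",len(y), np.percentile(y,[3,50,97]).round(1) if len(y) else "")
E
python3 -c "
from h import *
st(); jaw('top'); jaw('scene')
import pickle,h
d=pickle.load(open('d0.pkl','rb'))
class E: pass
h.env=E(); h.env.read_camera=lambda n:d[n]
jaw('top'); jaw('scene')"
```

```text
t 15.85 gauge pos [ -0.6   80.47 143.89] F gx,gy,z -0.67 1.1 5.93
top jaw top y 0 
scene jaw top y 29 [-32.   -9.4   6.3]
top jaw top y 21 [-4.4  4.9 13.6]
scene jaw top y 21 [-5.1  3.1 14.5]
```

The jaw followed without slip, about 7 mm. Now I'll lift, go back and do a second stroke.

Request:
{"op": "send_rows", "data": {
  "series": "0 0 -0.06 0 0 0;0.12 0 0 0 0 0;0.12 0 0 0 0 0;0 0 0.04 0 0 0;0 0 0 0 0 0"
}}

```text
t: 16.58
eef_pos: [532.1, 8.9, 144.4]
tcp_rot: [-3.141, 0.0, 1.307]
ft_force: [-1.0, 0.1, 0.1]
opening: 0.01
grip_force: 0.0
```

Request:
{"op": "send_rows", "data": {
  "series": "0 0 0.01 0 0 0;0 0 0.01 0 0 0;0 0 0 0 0 0;0 0 0 0 0 0"
}}

```text
t: 17.08
eef_pos: [532.3, 8.6, 143.9]
tcp_rot: [3.141, -0.0, 1.306]
ft_force: [-1.7, 0.3, 4.6]
opening: 0.003
grip_force: 2.5
```

```bash
python3 -c "
from h import *
st()"
```

```text
t 17.07 gauge pos [ -0.62  94.78 143.89] F gx,gy,z -1.74 -0.17 4.63
```

Request:
{"op": "send_rows", "data": {
  "series": "0 0 0.003 0 0 0;-0.03 0 0 0 0 0;-0.04 0 0 0 0 0;-0.03 0 0 0 0 0;0 0 0 0 0 0"
}}

```text
t: 17.7
eef_pos: [530.7, 2.9, 143.8]
tcp_rot: [3.141, -0.0, 1.306]
ft_force: [-1.7, 1.4, 6.3]
opening: 0.005
grip_force: 3.4
```

```bash
python3 -c "
from h import *
st(); jaw('scene')"
```

```text
t 17.7 gauge pos [ -0.63  88.86 143.85] F gx,gy,z -1.98 0.94 6.31
scene jaw top y 27 [-31.9 -12.5   3.2]
```

Request:
{"op": "send_rows", "data": {
  "series": "-0.02 0 0 0 0 0;-0.02 0 0 0 0 0;0 0 0 0 0 0"
}}

```text
t: 18.12
eef_pos: [530.1, 0.7, 143.9]
tcp_rot: [3.141, -0.0, 1.306]
ft_force: [-1.0, 2.5, 5.7]
opening: 0.004
grip_force: 3.4
```

```bash
python3 -c "
from h import *
st(); jaw('scene')"
```

```text
t 18.12 gauge pos [ -0.6   86.54 143.87] F gx,gy,z -1.58 2.13 5.74
scene jaw top y 35 [-33.  -10.7   3.3]
```

Request:
{"op": "send_rows", "data": {
  "series": "-0.02 0 0 0 0 0;0 0 0 0 0 0"
}}

```text
t: 18.42
eef_pos: [529.8, -0.5, 143.9]
tcp_rot: [3.141, -0.0, 1.306]
ft_force: [-2.1, 1.6, 7.4]
opening: 0.001
grip_force: 3.4
```

Request:
{"op": "send_rows", "data": {
  "series": "-0.02 0 0 0 0 0;0 0 0 0 0 0"
}}

```text
t: 18.68
eef_pos: [529.5, -1.6, 143.8]
tcp_rot: [3.141, -0.0, 1.306]
ft_force: [-1.6, 2.8, 7.4]
opening: 0.006
grip_force: 3.4
```

```bash
python3 -c "
from h import *
st()"
```

```text
t 18.68 gauge pos [ -0.61  84.16 143.85] F gx,gy,z -2.31 2.31 7.35
```

Request:
{"op": "send_rows", "data": {
  "series": "-0.02 0 0 0 0 0;0 0 0 0 0 0"
}}

```text
t: 18.92
eef_pos: [529.2, -2.8, 143.8]
tcp_rot: [3.141, -0.0, 1.306]
ft_force: [-1.2, 1.6, 7.4]
opening: 0.007
grip_force: 3.4
```

Request:
{"op": "send_rows", "data": {
  "series": "-0.015 0 0 0 0 0;0 0 0 0 0 0"
}}

```text
t: 19.18
eef_pos: [529.0, -3.6, 143.9]
tcp_rot: [3.141, -0.001, 1.306]
ft_force: [-1.1, 3.2, 6.9]
opening: 0.004
grip_force: 3.3
```

```bash
python3 -c "
from h import *
st(); jaw('scene')"
```

```text
t 19.18 gauge pos [ -0.58  82.14 143.87] F gx,gy,z -1.85 2.76 6.94
scene jaw top y 23 [-32.1 -12.7  -0.9]
```

Request:
{"op": "send_rows", "data": {
  "series": "-0.015 0 0 0 0 0;0 0 0 0 0 0"
}}

```text
t: 19.48
eef_pos: [528.9, -4.4, 143.9]
tcp_rot: [3.141, -0.001, 1.306]
ft_force: [-0.4, 3.7, 5.2]
opening: 0.006
grip_force: 3.0
```

Request:
{"op": "send_rows", "data": {
  "series": "-0.015 0 0 0 0 0;0 0 0 0 0 0"
}}

```text
t: 19.73
eef_pos: [528.7, -5.3, 143.9]
tcp_rot: [3.14, -0.001, 1.306]
ft_force: [-0.3, 3.3, 5.9]
opening: 0.004
grip_force: 2.8
```

```bash
python3 -c "
from h import *
st()"
```

```text
t 19.73 gauge pos [ -0.36  80.41 143.88] F gx,gy,z -1.17 3.06 5.91
```

Request:
{"op": "send_rows", "data": {
  "series": "0 0 -0.06 0 0 0;0.1 0 0 0 0 0;0.1 0 0 0 0 0;0 0 0.04 0 0 0;0 0 0 0 0 0"
}}

```text
t: 20.35
eef_pos: [531.4, 6.2, 144.2]
tcp_rot: [-3.141, 0.0, 1.307]
ft_force: [0.2, -0.1, -0.2]
opening: 0.005
grip_force: 0.0
```

Request:
{"op": "send_rows", "data": {
  "series": "0 0 0.01 0 0 0;0 0 0.01 0 0 0;0 0 0 0 0 0;0 0 0 0 0 0"
}}

```text
t: 20.85
eef_pos: [531.5, 6.1, 143.8]
tcp_rot: [3.141, -0.0, 1.306]
ft_force: [-1.6, 1.2, 7.3]
opening: 0.004
grip_force: 3.6
```

```bash
python3 -c "
from h import *
st();jaw('scene')
g=togauge(cloud(env.read_camera('scene')))
m=(abs(g[...,0])<20)&(g[...,2]>77)&(g[...,2]<84)&(g[...,1]<0)&(g[...,1]>-100); print(np.percentile(g[m][:,1],[2,50,98]))
"
```

```text
t 20.85 gauge pos [ -0.65  92.11 143.83] F gx,gy,z -1.88 0.68 7.26
scene jaw top y 23 [-32.1  -9.9   0.9]
[-78.76169259 -45.21338388 -19.15035538]
```

Request:
{"op": "send_rows", "data": {
  "series": "0 0 0.002 0 0 0;-0.015 0 0 0 0 0;0 0 0 0 0 0"
}}

```text
t: 21.32
eef_pos: [531.5, 5.5, 143.8]
tcp_rot: [3.141, -0.001, 1.306]
ft_force: [-1.1, 4.3, 6.4]
opening: 0.002
grip_force: 3.9
```

Request:
{"op": "send_rows", "data": {
  "series": "-0.015 0 0 0 0 0;0 0 0 0 0 0;0 0 0 0 0 0"
}}

```text
t: 21.7
eef_pos: [531.4, 4.6, 143.8]
tcp_rot: [3.14, -0.001, 1.306]
ft_force: [0.3, 4.7, 6.9]
opening: 0.006
grip_force: 3.6
```

```bash
python3 -c "
from h import *
st()"
```

```text
t 21.7 gauge pos [ -0.42  90.69 143.85] F gx,gy,z -0.96 4.66 6.9
```

Request:
{"op": "send_rows", "data": {
  "series": "0 0 0.003 0 0 0;-0.01 0 0 0 0 0;0 0 0 0 0 0;0 0 0 0 0 0"
}}

```text
t: 22.2
eef_pos: [531.3, 4.1, 143.8]
tcp_rot: [3.14, -0.001, 1.306]
ft_force: [-0.1, 5.2, 7.8]
opening: 0.006
grip_force: 4.4
```

```bash
python3 -c "
from h import *
st()"
```

```text
t 22.2 gauge pos [ -0.33  90.22 143.81] F gx,gy,z -1.49 5.02 7.82
```

The rim force is up to about 5 N, so the jaw holds. I'll lift straight off and check.

Request:
{"op": "send_rows", "data": {
  "series": "0 0 -0.05 0 0 0;0 0 -0.4 0 0 0;0 0 -0.8 0 0 0;0 0 -0.5 0 0 0;0 0 0 0 0 0"
}}

```text
t: 22.82
eef_pos: [531.4, 3.6, 250.0]
tcp_rot: [3.138, -0.001, 1.306]
ft_force: [-0.5, -0.1, -0.0]
opening: 0.007
grip_force: 0.0
```

Request:
{"op": "send_rows", "data": {
  "series": "-0.6 0 0 0 0 0;-0.9 0 0 0 0 0;-0.9 0 0 0 0 0;-0.6 0 0 0 0 0;0 0 0 0 0 0"
}}

```text
t: 23.45
eef_pos: [483.0, -171.8, 246.9]
tcp_rot: [-3.14, -0.0, 1.303]
ft_force: [0.6, 0.7, -0.6]
opening: 0.003
grip_force: 0.0
```

Run:
```python
from h import *
st(); c=env.read_camera("wrist"); save(c,"w4.png"); g=togauge(cloud(c))
m=(g[...,2]>77)&(g[...,2]<83)&(abs(g[...,0])<40)&(abs(g[...,1]+42)<45)
q=g[m]; print("cube",len(q),cv2.minAreaRect(q[:,:2].astype(np.float32)),np.median(q[:,2]),np.percentile(q[:,1],[1,99]))
m=(g[...,2]>61)&(g[...,2]<69)&(abs(abs(g[...,0])-27)<2.5)&(abs(g[...,1]+40)<60)
y=g[m][:,1]; print("anvil",np.percentile(y[y<-60],[1,99]),"jaw",np.percentile(y[y>-35],[1,99]))
```

```text
t 23.45 gauge pos [ -0.82 -92.23 246.87] F gx,gy,z 0.43 0.83 -0.61
cube 3705 ((-0.5329360961914062, -51.41424560546875), (50.040409088134766, 65.44303894042969), 0.08443278819322586) 80.41147272599233 [-80.99015771 -18.80941551]
anvil [-88.52473896 -68.51165611] jaw [-18.33529274   1.30602763]
```

View pics/w4.png

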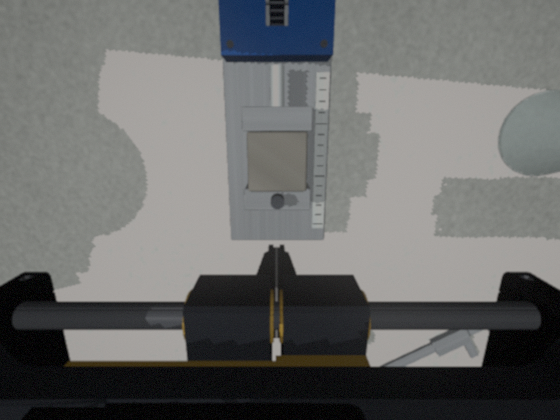

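The wrist view shows the cube at (277,160), square between the jaw (277,118) and the anvil (277,200). The face gap measures 50.2 mm, so it is clamped and the hand is clear. Handing in.

```bash
python3 -c "
from cell import env
print(env.job_done())"
```

```text
the job is handed in; nothing more can be done
None
```

I stood the small cube on the bed, closed the jaw on it by the thumbwheel and took the hand away; the gap between the faces measured 50.2 mm around the 50 mm cube before I handed the job in. The hand-in returned no verdict, and I inferred the holding force from about 5 N at the wheel's rim rather than measuring it.

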